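# Hold a relay module square in the earth-contact corner

### The arm

A 6-joint arm with a two-finger parallel gripper is mounted at the origin on the work surface. World frame = base frame: x ahead of the robot, y to its left, z up, the work surface at z = 0. Lengths are in m, angles in rad, forces in N, time in s.
With the tool pointing down it reaches from about 0.25 to 0.725 m from the base axis. Payload 4 kg.
Tool frame: the origin (TCP) lies midway between the tips of the shut fingers; the grasp point (between the pads) lies 19 mm behind it; z points along the fingers, y is the line along which they close (so a half turn about z gives the same grasp; the last joint's range is limited). The gripper opens to 85 mm and grips with 20 to 120 N. Pads are 22 mm wide; open, the fingers measure 114 mm over their backs; the gripper's body (76 mm by 85 mm) begins 54 mm behind the grasp point. The pads swing forward as they close: fully open they stand 13 mm farther back than shut.
Start: joints at [0, 0.241, 0.005, 1.335, 0, 1.571], TCP at [0.5, -0, 0.231] pointing down, gripper open.
Joint ranges: [-2.72, 2.72], [-1.05, 1.87], [-1.09, 1.28], [-1.99, 2.15], [-1.42, 1.44], [-3.14, 3.14]. Speed limits (rad/s): [2.79, 2.79, 3.14, 3.14, 3.14, 3.14].

### API

Orientations are given as a unit quaternion [x, y, z, w].
In Python, from workcell import bot gives the robot as it stands.
- The arm moves only by the tool play_rows, never from a script. Its argument "moves" is a list of rows, each a list of 3 entries, a list of its own where there are three numbers: the opening, from -1 (shut) to 1 (fully open), then the shift along the tool's x, y, z in cm, then the turn, a rotation vector about the tool's x, y, z in rad. A call has 1 to 12 rows; each row shifts and turns the commanded pose from where the row before left it, along the tool's axes as they then stand; what a row does not reach is not made up. A row lasts 1/12 s, in which the tool goes at most 41.7 mm and 7.16 degrees, less where a joint would pass 70% of its speed; a pose out of reach is approached as far as the arm can. A call is refused whole if a number of a shift passes 4.17 or a number of a turn 0.125, either way. A call with a gripper value outside its range is refused whole. The fingers move at their own pace and stop on an object; the grip force is fixed at half the most. Time passes only in rows, so rows that do not move let the fingers close. It gives the time, the measured TCP pose, the force and the opening at its end, in the units of the state.
- bot.get_obs(): the state, without advancing time (a new reading comes with each control period).
- bot.camera(name): name is "scene" or "side" or "wrist"; returns (picture, depth): 420x560x3 uint8, red, green, blue; 420x560 float32, m along the optical axis (not along the pixel's ray), 0 where there is no reading.
- bot.camera_info(name): a dict with "K" (3x3 intrinsics, pixels), "world_from_camera" (4x4, takes a point from camera to world coordinates); the wrist camera has in their place "T_tool_cam" (4x4, takes a point from camera to tool coordinates, whose origin is the TCP and whose axes are the flange's). Camera axes: x right, y up, looking along -z (the intrinsics and any distortion apply to the point x, -y, -z); pixel columns grow to the right and rows downward; lengths in m; the calibration is good to about 2 mm. A picture is of the moment at which its call begins: read the wrist's pose just before it. camera_info takes no time and is no camera call.
- bot.job_done(): hands the job in, once; it reports no verdict.
The state is a dict: "clock": time; "joint_pos": joint angles; "joint_vel": joint speeds; "tau": joint torques, N m; "eef_pos": TCP position; "tool_rot": TCP orientation; "ft_force": force on the tool from outside, world axes, zero at the start; "ft_torque": the same for the moment, N m; "grip_width": finger opening in m.
Only numpy, scipy, OpenCV 4.12 (cv2) and the standard library are available. Lean on these libraries where they do the work, as an engineer would, in place of code of your own. Each camera call takes 0.05 s, during which the arm holds its last target. There are 200 camera calls.

### The job

Lift the relay module out of its rack by its grip block, turn it round so that its component face looks to the open front of the corner fixture, and stand it on the brass rail. Press it firmly into the corner, down on the rail and sideways against the brass post, until its bottom edge and side edge both lie flush, and finish while still gripping it and pressing it square against both for the earth test: do not let go. Leave the other things on the desk alone.

Things in the scene. Friction and masses are not known exactly. Their poses are not given: they have to be found in the camera images.
- module_grip (a point): Centre of the relay module's grip block: a grey block 40 mm long (x), 14 mm thick (y), 40 mm tall through the middle of the plate's top, flush with the top edge, standing 2 mm proud of both faces. The point is 90 mm above the module's bottom edge, 20 mm below its top. Axes: x along the module, y out of its component face, z up
- module: Relay module (0.25 to 0.4 kg): flat aluminium plate standing on edge, 110 mm long (x), 10 thick (y), 110 tall (z), with the grip block at the top. The +y face carries two white relays and a black terminal strip, out to 22 mm, none over 55 mm high; the -y face is bare. Waits in the rack, components towards the robot. Origin: centre of the bottom edge
- module_front (a point): A point 30 mm in front (+y) of the module's middle plane, 40 mm above its bottom edge, just beyond the relays: shows to which side the components look
- rack: Grey card rack fixed to the desk, 142 x 70 mm, origin at its underside's centre, axes as the module's. The module stands on its 12 mm thick base between blocks (tops 42 mm above the desk) that enclose its lower ends with about 1 mm play: lift straight up by over 30 mm to clear. Rack and corner fixture may swap left and right places
- jig: Corner fixture fixed to the desk: black base 190 x 90 x 10 mm, origin on its underside, x along the rail to the post, y to the open front (away from the robot). Black back lip, front face at y = -24 mm, 44 mm high: no room there for components. Seated, the module is upright along x, middle plane at y = 0, components to +y, its centre at x = +10 mm, bottom edge at z = 18 mm
- jig_rail: Brass contact rail of the fixture, rigid, 36 mm wide (y from -18 to +18 mm), flat top 18 mm above the desk, x from -75 to +65 mm. Origin and axes as the fixture's. To read, it needs a firm push of about 10 N (over 5 N, more than the module's weight)
- jig_post: Brass contact post of the fixture, rigid block 22 x 44 mm, top 130 mm above the desk (small stud to 138 mm), contact face at x = +65 mm looking to -x, for the module's side edge. Origin and axes as the fixture's. To read, it needs a firm push of about 10 N (over 3 N), beyond the drag of the rail
- multimeter: Black handheld multimeter, 150 x 75 x 36 mm, near the robot; bystander, leave it alone; origin at its underside
- phone: Black phone lying flat, 150 x 72 x 9 mm; bystander, leave it alone; origin at its underside
- screwdriver: Screwdriver, 190 mm long, lying between rack and fixture; bystander, leave it alone; origin at its underside
- label_roll: Roll of paper labels, 100 mm across, 50 mm high; bystander, leave it alone; origin at its underside
- mouse: Black computer mouse, 100 x 60 x 30 mm; bystander, leave it alone; origin at its underside
- plug_adapter: White round plug adapter, 52 mm across, 50 mm high; bystander, leave it alone; origin at its underside
There are look-alikes about, which are no part of the job. What is shaped like the module but blue or purple is not meant.

How it is judged:
On the way:
1. the module is lifted clear of the rack in the gripper (z of module in the frame of rack above 0.045 m and contact force between the fingers and module above 3 N), for 0.1 s.
At the end, for the whole second after the job is handed in: The gripper still holds the module (over 5 N) and presses it on the rail with more than 5 N and on the post with more than 3 N; it stands upright within 2 degrees and along the rail within 4 degrees, its middle plane within 14 mm of the rail's middle, component face to the open front, at rest (contact force between module and jig_rail above 5 N and contact force between module and jig_post above 3 N and contact force between the fingers and module above 5 N and angle between the z axis of module_grip and the z axis of jig, either way round below 0.035 rad and angle between the x axis of module_grip and the x axis of jig, either way round below 0.07 rad and y of module_front in the frame of jig above 0.012 m and y of module_grip in the frame of jig between -0.014 and 0.014 m and linear speed of module below 0.02 m/s); the arm keeps its last pose, push and grip.
It fails at once if a bystander was moved by more than 30 mm (distance of any of multimeter, phone, screwdriver, label_roll, mouse, plug_adapter from where it was at the start of the episode above 0.03 m).
It also fails if it takes over 53 s, if anything falls off the work surface, if the arm or the gripper's body presses on something with over 40 N, if the wrist force passes 120 N, or if a joint passes its speed limit or range.

## Working session

There is one attempt and no reset: what is moved stays moved. The work goes in short steps, Python scripts to look and compute and a tool call to move; the robot and the scene stay as the last step left them, time stands still between calls to the robot, and variables do not carry over. Pictures are saved under pics/ and viewed, on a budget of 10 in all, crops included, one or two more only if the job needs it, and the job is handed in when it is done.

Besides the shell and the picture viewer there is one more tool, called as a command line: name --argument value ..., lists and objects as JSON in quotes. play_rows: Moves the arm, as the interface text tells. Its arguments: {"type":"object","properties":{"moves":{"type":"array"}},"required":["moves"]}

```bash
mkdir -p pics; cat > h.py <<'E'
import numpy as np, cv2
from workcell import bot
def grab(n):
    o=bot.get_obs(); im,d=bot.camera(n); i=bot.camera_info(n)
    if n=='wrist':
        from scipy.spatial.transform import Rotation as R
        T=np.eye(4);T[:3,:3]=R.from_quat(o['tool_rot']).as_matrix();T[:3,3]=o['eef_pos']
        T=T@np.array(i['T_tool_cam'])
    else: T=np.array(i['world_from_camera'])
    return im,d,np.array(i['K']),T,i
def pts(d,K,T):
    v,u=np.mgrid[:d.shape[0],:d.shape[1]]
    P=np.stack([(u-K[0,2])/K[0,0]*d,-(v-K[1,2])/K[1,1]*d,-d],-1)
    return P@T[:3,:3].T+T[:3,3]
E
python3 - <<'E'
from h import *
for n in ['scene','side']:
    im,d,K,T,i=grab(n)
    np.savez(n+'.npz',im=im,d=d,K=K,T=T)
    cv2.imwrite(f'pics/{n}0.png',im[...,::-1]); print(n,{k:np.round(v,3).tolist() if not isinstance(v,str) else v for k,v in i.items()})
print(bot.get_obs())
E
```

```text
scene {'K': [[523.594, 0.0, 281.45], [0.0, 523.594, 204.746], [0.0, 0.0, 1.0]], 'world_from_camera': [[0.854, -0.358, 0.377, 1.056], [0.52, 0.606, -0.602, -0.9], [-0.012, 0.71, 0.704, 1.066], [0.0, 0.0, 0.0, 1.0]]}
side {'K': [[495.736, 0.0, 274.641], [0.0, 495.736, 217.496], [0.0, 0.0, 1.0]], 'world_from_camera': [[0.875, 0.249, -0.416, 0.005], [-0.484, 0.483, -0.729, -0.943], [0.02, 0.84, 0.543, 0.767], [0.0, 0.0, 0.0, 1.0]]}
{'clock': 0.1, 'joint_pos': array([-4.19526576e-05,  2.41345345e-01,  3.86661028e-03,  1.33523079e+00,
       -2.19612794e-05,  1.57079049e+00]), 'joint_vel': array([ 4.36266572e-04, -7.20460195e-04,  2.57237343e-03,  2.91265117e-05,
       -1.10074664e-03, -1.59357243e-03]), 'tau': array([-3.57412864e-04, -3.73140085e+01,  2.53010201e+01,  1.07858295e-02,
        2.43542411e-05, -2.54672034e-05]), 'eef_pos': array([ 4.99425461e-01, -2.76174736e-05,  2.30501077e-01]), 'tool_rot': array([ 7.07119220e-01,  7.07093695e-01, -6.84164479e-04, -6.68667840e-04]), 'ft_force': array([ 0.00368903,  0.64477999, -0.72874974]), 'ft_torque': array([ 0.03476872, -0.05883796, -0.05499555]), 'grip_width': 0.08525487516892637}
```

View pics/scene0.png

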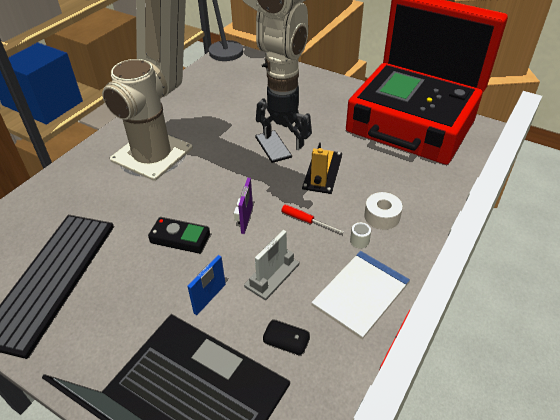

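View pics/side0.png

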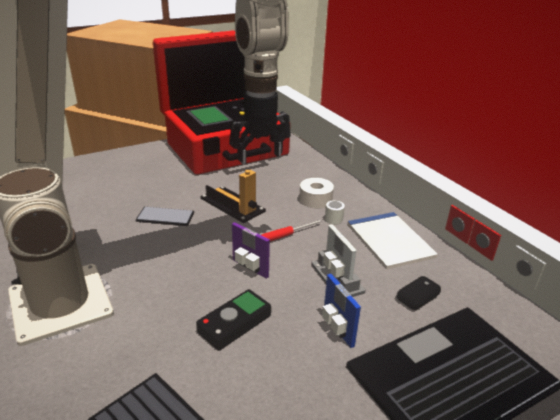

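The candidates are purple (scene 245,205), blue (scene 207,283) and grey in the rack (scene 270,255). The grey one matches the description. The fixture is at scene (322,170), with its post towards the camera side.

```bash
python3 - <<'E'
from h import *
D={}
for n in ['scene','side']:
    z=np.load(n+'.npz'); im=z['im']; P=pts(z['d'],z['K'],z['T']); D[n]=(im,P)
    print(n,'table z',np.round(np.median(P[...,2][(np.abs(P[...,2])<.02)]),4))
def rect(a): 
    r=cv2.minAreaRect((a*1000).astype(np.float32)); return np.round(r[0],1),np.round(r[1],1),round(r[2],2)
crop={'scene':(235,305,225,300),'side':(300,370,215,305)}
for n,(im,P) in D.items():
    u0,u1,v0,v1=crop[n]; Q=P[v0:v1,u0:u1].reshape(-1,3); C=im[v0:v1,u0:u1].reshape(-1,3).astype(int)
    grey=(C.max(1)-C.min(1))<45
    for lo,hi in [(.004,.045),(.07,.118),(.112,.135)]:
        m=grey&(Q[:,2]>lo)&(Q[:,2]<hi)
        print(n,'module',lo,hi,m.sum(),rect(Q[m,:2]) if m.sum()>5 else '', np.round(np.percentile(Q[m,2],[2,50,98]),4) if m.sum() else '')
    hsv=cv2.cvtColor(im,cv2.COLOR_RGB2HSV)
    b=(hsv[...,0]>12)&(hsv[...,0]<28)&(hsv[...,1]>120)&(P[...,0]<.75)&(P[...,0]>.2)&(abs(P[...,1])<.45)&(P[...,2]>.008)&(P[...,2]<.16)
    for lo,hi in [(.014,.022),(.03,.125),(.122,.134),(.134,.145)]:
        m=b&(P[...,2]>lo)&(P[...,2]<hi)
        if m.sum()>4: print(n,'brass',lo,hi,m.sum(),rect(P[m][:,:2]),np.round(np.percentile(P[m][:,2],[2,50,98]),4), np.argwhere(m).mean(0)[::-1].round())
    c=np.vstack([np.median(P[m],0) for m in [b]]);print(c)
im=D['scene'][0]; a=cv2.resize(im[135:305,215:355],None,fx=4,fy=4,interpolation=cv2.INTER_CUBIC)[:600]
b2=cv2.resize(D['side'][0][160:310,195:375],None,fx=2.2,fy=2.2)
cv2.imwrite('pics/crop.png',cv2.resize(im[135:310,215:370],None,fx=3.4,fy=3.4,interpolation=cv2.INTER_CUBIC)[...,::-1])
E
```

```text
scene table z -0.0007
side table z 0.0009
scene module 0.004 0.045 1123 (array([ 558.1, -183.7]), array([165.5, 251.5]), 36.86) [0.0046 0.0129 0.0434]
scene module 0.07 0.118 424 (array([ 597.9, -216.8]), array([113.7,  15.8]), 85.29) [0.0709 0.0963 0.1177]
scene module 0.112 0.135 245 (array([ 597.5, -217.3]), array([114.7,  16.6]), 85.78) [0.113  0.1198 0.1241]
scene brass 0.014 0.022 74 (array([512.2, 204.7]), array([ 50.1, 164.9]), 18.59) [0.0142 0.017  0.0212] [326. 165.]
scene brass 0.03 0.125 393 (array([534.8, 134.3]), array([52.2, 46.1]), 16.44) [0.0324 0.0805 0.1241] [319. 166.]
scene brass 0.122 0.134 93 (array([536.9, 140.5]), array([43.6, 32. ]), 18.14) [0.1225 0.1271 0.133 ] [320. 153.]
scene brass 0.134 0.145 17 (array([534.9, 141. ]), array([19. , 11.8]), 9.83) [0.1341 0.1361 0.1389] [320. 149.]
[[0.53773758 0.13461258 0.0757928 ]]
side module 0.004 0.045 1245 (array([ 622.4, -154.4]), array([409.5, 186.7]), 52.12) [0.0047 0.0138 0.0438]
side module 0.07 0.118 880 (array([ 550.6, -281.1]), array([250.1,  62.1]), 55.08) [0.0713 0.0963 0.1168]
side module 0.112 0.135 256 (array([ 565.5, -276.6]), array([236.,  46.]), 64.35) [0.1126 0.1212 0.1244]
side brass 0.014 0.022 110 (array([511.3, 205.8]), array([ 39.7, 162.1]), 15.42) [0.0143 0.0186 0.0217] [234. 200.]
side brass 0.03 0.125 458 (array([501.5, 170.9]), array([ 43.2, 133.7]), 38.17) [0.0338 0.0771 0.1235] [245. 192.]
side brass 0.122 0.134 88 (array([535.3, 138.9]), array([49.4, 23.3]), 20.29) [0.1226 0.1295 0.133 ] [247. 175.]
side brass 0.134 0.145 19 (array([533.7, 141.4]), array([25.3, 10.9]), 63.62) [0.1343 0.138  0.141 ] [247. 171.]
[[0.52295529 0.133425   0.06777148]]
```

View pics/crop.png

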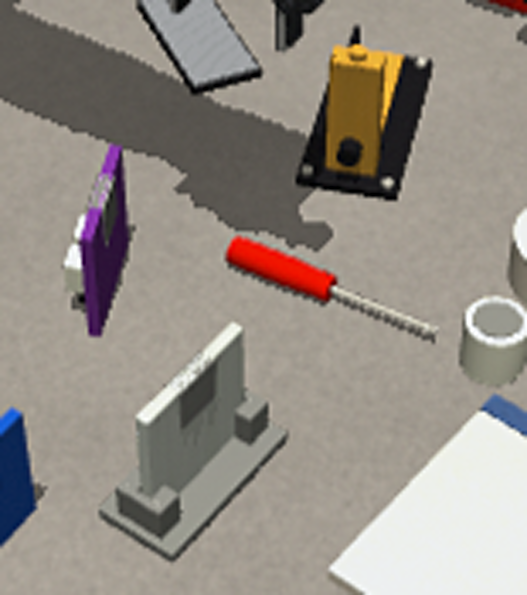

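The crop shows the grey-white module at crop (195,400), standing in the grey rack with bare face to the camera. The black base with brass rail and post is at crop (365,115). I'll refine both with the wrist camera.

play_rows --moves '[[1,[2,0,-1.5],[0,0,0]],[1,[2,0,-1.5],[0,0,0]],[1,[2,0,-1.5],[0,0,0]],[1,[2,0,-1.5],[0,0,0]],[1,[2,0,-1.5],[0,0,0]],[1,[2,0,-1.5],[0,0,0]],[1,[2,0,0],[0,0,0]],[1,[2,0,0],[0,0,0]],[1,[0,0,0],[0,0,0]],[1,[0,0,0],[0,0,0]],[1,[0,0,0],[0,0,0]]]'

```text
clock: 1.02
eef_pos: [0.4997, 0.1596, 0.3207]
tool_rot: [0.707, 0.707, -0.001, -0.0]
ft_force: [-0.3, 0.6, -0.2]
grip_width: 0.0854
```

```bash
python3 - <<'E'
from h import *
im,d,K,T,i=grab('wrist'); np.savez('w1.npz',im=im,d=d,K=K,T=T)
print(np.round(i['T_tool_cam'],3),np.round(T,3)); print(bot.get_obs()['joint_pos'].round(3))
cv2.imwrite('pics/w1.png',im[...,::-1])
E
```

```text
[[ 0.     0.947  0.323  0.084]
 [ 1.    -0.     0.     0.001]
 [ 0.     0.323 -0.947 -0.144]
 [ 0.     0.     0.     1.   ]] [[ 1.    -0.001  0.001  0.5  ]
 [ 0.001  0.946  0.323  0.244]
 [-0.001 -0.323  0.946  0.465]
 [ 0.     0.     0.     1.   ]]
[ 0.309  0.274  0.28   1.578 -0.     1.88 ]
```

View pics/w1.png

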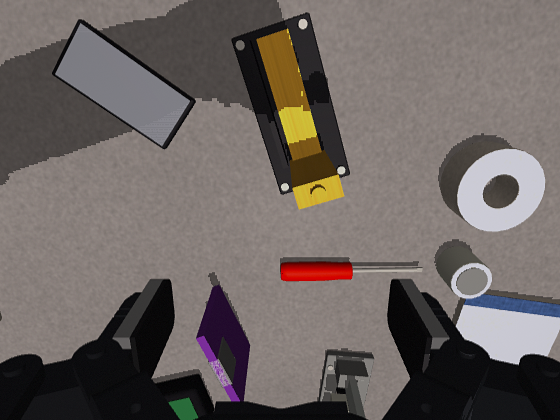

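The wrist picture shows the whole fixture from above, base (235-350, 15-205), rail (290,90) and post (318,190). Rack and module are at the bottom (347,385).

```bash
python3 - <<'E'
from h import *
z=np.load('w1.npz'); im=z['im'];K=z['K'];T=z['T'];P=pts(z['d'],K,T)
hsv=cv2.cvtColor(im,cv2.COLOR_RGB2HSV)
H,S,V=[hsv[...,k].astype(int) for k in range(3)]
print('table',np.median(P[50:250,360:430,2]))
reg=np.zeros(im.shape[:2],bool); reg[5:215,225:360]=1
br=reg&(H>10)&(H<32)&(S>130)
def ray(uv,h):
    uv=np.asarray(uv,float); r=np.stack([(uv[:,0]-K[0,2])/K[0,0],-(uv[:,1]-K[1,2])/K[1,1],-np.ones(len(uv))],-1)@T[:3,:3].T
    return T[:3,3]+r*((h-T[2,3])/r[:,2])[:,None]
def rect(p): r=cv2.minAreaRect((p*1000).astype(np.float32)); return np.round(r[0],1),np.round(r[1],1),round(r[2],2)
for nm,m,h in [('rail',br&(abs(P[...,2]-.018)<.006),.018),('posttop',br&(abs(P[...,2]-.130)<.004),.130)]:
    uv=np.argwhere(m)[:,::-1]; print(nm,m.sum(),np.median(P[m][:,2]).round(4),rect(ray(uv,h)[:,:2]),'depth',rect(P[m][:,:2]))
# base outline by depth
m=reg&(P[...,2]>.006)&(P[...,2]<.014); print('base',m.sum(),rect(ray(np.argwhere(m)[:,::-1],.010)[:,:2]))
# rail side edges by line fit: rows
m=br&(abs(P[...,2]-.018)<.006)
L=[];R=[]
for v in range(45,140,3):
    u=np.where(m[v])[0]
    if len(u)>8: L.append((u[0]-.5,v));R.append((u[-1]+.5,v))
for e in (L,R):
    q=ray(e,.018)[:,:2]; f=cv2.fitLine(q.astype(np.float32),cv2.DIST_HUBER,0,.001,.001).ravel(); print('edge ang',np.degrees(np.arctan2(f[1],f[0])).round(2),'pt',f[2:].round(4))
# screws of the base
w=reg&(S<40)&(V>150)
n,lab,st,c=cv2.connectedComponentsWithStats(w.astype(np.uint8)); 
for k in range(1,n):
    if st[k,4]>15: print('screw',c[k].round(1),st[k,4],ray([c[k]],.011)[0].round(4))
E
```

```text
table 0.001562590319557161
rail 4116 0.0196 (array([511.2, 219.6]), array([ 42.9, 142. ]), 16.94) depth (array([511.2, 220.5]), array([ 42.8, 141.3]), 16.86)
posttop 943 0.1316 (array([534.5, 143.1]), array([44.1, 23.9]), 16.99) depth (array([534.5, 142.9]), array([43.8, 22.7]), 16.48)
base 6339 (array([515.2, 205.9]), array([ 89.9, 189.8]), 17.12)
edge ang -73.01 pt [0.4943 0.2117]
edge ang -72.88 pt [0.5279 0.2262]
screw [302.5  23.4] 67 [0.5238 0.2978 0.011 ]
screw [340.7 170. ] 47 [0.5741 0.134  0.011 ]
screw [284.5 186.5] 48 [0.5049 0.1127 0.011 ]
```

Jig solved: x axis at −73.0°, seated module centre ≈ (0.515, 0.206). Rail width, post and base size all agree. Next, a wrist look at the rack.

play_rows --moves '[[1,[-3.5,0.5,0],[0,0,0]],[1,[-3.5,0.5,0],[0,0,0]],[1,[-3.5,0.5,0],[0,0,0]],[1,[-3.5,0.5,0],[0,0,0]],[1,[-3.5,0.5,0],[0,0,0]],[1,[-3.5,0.5,0],[0,0,0]],[1,[-3.5,0.5,0],[0,0,0]],[1,[-3.5,0.5,0],[0,0,0]],[1,[-3.5,0.5,0],[0,0,0]],[1,[-3.5,0.5,0],[0,0,0]],[1,[-3.5,0,0],[0,0,0]],[1,[0,0,0],[0,0,0]]]'

```text
clock: 2.07
eef_pos: [0.5486, -0.2322, 0.32]
tool_rot: [0.71, 0.704, -0.001, 0.0]
ft_force: [-0.0, 0.4, -0.9]
grip_width: 0.0853
```

play_rows --moves '[[1,[-1.5,0,0],[0,0,0]],[1,[0,0,0],[0,0,0]],[1,[0,0,0],[0,0,0]],[1,[0,0,0],[0,0,0]]]'

```text
clock: 2.4
eef_pos: [0.5499, -0.2394, 0.3215]
tool_rot: [0.707, 0.707, 0.0, -0.0]
ft_force: [0.1, 0.3, -0.2]
grip_width: 0.0855
```

```bash
python3 - <<'E'
from h import *
im,d,K,T,i=grab('wrist'); np.savez('w2.npz',im=im,d=d,K=K,T=T)
P=pts(d,K,T); hsv=cv2.cvtColor(im,cv2.COLOR_RGB2HSV)
def rect(p): r=cv2.minAreaRect((p*1000).astype(np.float32)); return np.round(r[0],1),np.round(r[1],1),round(r[2],2)
near=(abs(P[...,0]-.598)<.1)&(abs(P[...,1]+.217)<.1)&(hsv[...,1]<60)
print('table',np.median(P[...,2][abs(P[...,2])<.005]))
for lo,hi in [(.116,.130),(.08,.116),(.036,.048),(.009,.017)]:
    m=near&(P[...,2]>lo)&(P[...,2]<hi); m=cv2.morphologyEx(m.astype(np.uint8),cv2.MORPH_OPEN,np.ones((3,3)))>0
    if m.sum()>9: print(lo,hi,m.sum(),np.median(P[m][:,2]).round(4),rect(P[m][:,:2]),np.argwhere(m).mean(0)[::-1].round())
cv2.imwrite('pics/w2.png',im[...,::-1])
E
```

```text
table 0.001521123746109937
0.116 0.13 1624 0.1235 (array([ 595.7, -216.5]), array([110.,  14.]), 84.19) [330. 143.]
0.08 0.116 481 0.0996 (array([ 590. , -215.7]), array([109.8,   3. ]), 83.69) [322. 137.]
0.036 0.048 809 0.0436 (array([ 595.6, -216.3]), array([129.7,  40.3]), 84.12) [318. 115.]
0.009 0.017 2682 0.0135 (array([ 595.9, -216.3]), array([142. ,  70.3]), 84.25) [317. 118.]
```

View pics/w2.png

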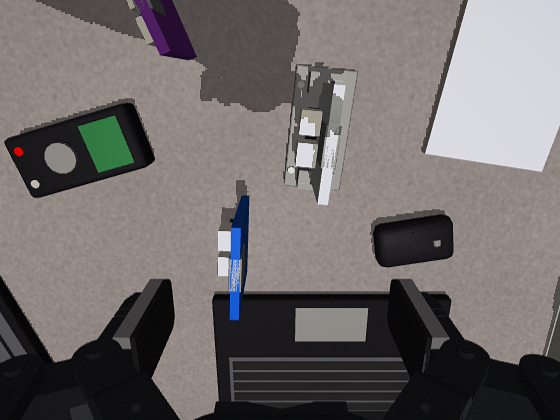

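The picture shows the rack and grey module at (325,135), relays to the left (towards the robot), matching measured sizes 110×14 and 142×70. The blue look-alike is close by, so I approach half-open.

play_rows --moves '[[0,[2.3,4.1,0],[0,0,0]],[0,[0,0.5,0],[0,0,0.101]],[0,[0,0,3],[0,0,0]],[0,[0,0,3],[0,0,0]],[0,[0,0,3],[0,0,0]],[0,[0,0,3],[0,0,0]],[0,[0,0,2],[0,0,0]],[0,[0,0,1],[0,0,0]],[0,[0,0,0],[0,0,0]],[0,[0,0,0],[0,0,0]],[0,[0,0,0],[0,0,0]]]'

```text
clock: 3.37
eef_pos: [0.5926, -0.2196, 0.1735]
tool_rot: [0.742, 0.671, 0.001, 0.002]
ft_force: [0.1, 0.6, -0.1]
grip_width: 0.0424
```

```bash
python3 - <<'E'
from h import *
from scipy.spatial.transform import Rotation as R
o=bot.get_obs(); M=R.from_quat(o['tool_rot']).as_matrix()
g=np.array([.5957,-.2164,.084])
print(o['eef_pos'],o['grip_width'],'tool y yaw',np.degrees(np.arctan2(M[1,1],M[0,1])),'need cm',(M.T@(g-o['eef_pos'])*100).round(2))
E
```

```text
[ 0.5926403  -0.21959329  0.17351652] 0.04240533733029435 tool y yaw -5.745810762736896 need cm [0.36 0.24 8.95]
```

play_rows --moves '[[0,[0.36,0.24,0],[0,0,0]],[0,[0,0,2.5],[0,0,0]],[0,[0,0,2.5],[0,0,0]],[0,[0,0,2],[0,0,0]],[0,[0,0,1.9],[0,0,0]],[0,[0,0,0],[0,0,0]],[0,[0,0,0],[0,0,0]],[0,[0,0,0],[0,0,0]]]'

```text
clock: 4.03
eef_pos: [0.5955, -0.2167, 0.0844]
tool_rot: [0.742, 0.671, 0.001, 0.001]
ft_force: [-0.7, -0.0, 1.3]
grip_width: 0.0428
```

play_rows --moves '[[-1,[0,0,0],[0,0,0]],[-1,[0,0,0],[0,0,0]],[-1,[0,0,0],[0,0,0]],[-1,[0,0,0],[0,0,0]],[-1,[0,0,0],[0,0,0]],[-1,[0,0,0],[0,0,0]],[-1,[0,0,0],[0,0,0]],[-1,[0,0,0],[0,0,0]]]'

```text
clock: 4.7
eef_pos: [0.5953, -0.2167, 0.0843]
tool_rot: [0.742, 0.671, 0.001, 0.002]
ft_force: [-0.8, -0.4, 5.4]
grip_width: 0.0133
```

Gripped on the 14 mm block with little side force. Lifting straight up.

play_rows --moves '[[-1,[0,0,-0.5],[0,0,0]],[-1,[0,0,-1],[0,0,0]],[-1,[0,0,-1.5],[0,0,0]],[-1,[0,0,-1.5],[0,0,0]],[-1,[0,0,-2],[0,0,0]],[-1,[0,0,-2],[0,0,0]],[-1,[0,0,-2],[0,0,0]],[-1,[0,0,-2],[0,0,0]],[-1,[0,0,-2],[0,0,0]],[-1,[0,0,-2],[0,0,0]],[-1,[0,0,0],[0,0,0]],[-1,[0,0,0],[0,0,0]]]'

```text
clock: 5.7
eef_pos: [0.5943, -0.2164, 0.2482]
tool_rot: [0.742, 0.67, 0.0, 0.001]
ft_force: [-0.3, -0.4, -3.6]
grip_width: 0.0133
```

```bash
cat > st.py <<'E'
from h import *
from scipy.spatial.transform import Rotation as R
import sys
o=bot.get_obs(); M=R.from_quat(o['tool_rot']).as_matrix()
print('clk',o['clock'],'eef',o['eef_pos'].round(4),'w',o['grip_width'].round(4),'F',o['ft_force'].round(1),'Tq',o['ft_torque'].round(2),'j',o['joint_pos'].round(2))
yaw=np.degrees(np.arctan2(M[1,1],M[0,1])); print('tooly yaw',yaw.round(2),'to goal 197 deg:',(197-yaw+360)%360,'tilt',M[:,2].round(4))
J=np.array([.5123,.2154]);a=np.radians(-73.0);X=np.array([np.cos(a),np.sin(a)]);Y=np.array([-X[1],X[0]])
p=o['eef_pos'][:2]-J; print('jig xy mm',(p@X*1e3).round(1),(p@Y*1e3).round(1),'F jig',(o['ft_force'][:2]@X).round(1),(o['ft_force'][:2]@Y).round(1))
if len(sys.argv)>3:
    g=np.r_[J+X*float(sys.argv[1])+Y*float(sys.argv[2]),float(sys.argv[3])]; print('need tool cm',(M.T@(g-o['eef_pos'])*100).round(2))
E
python3 st.py -0.02 0 0.25
```

```text
Traceback (most recent call last):
  File "st.py", line 5, in <module>
    print('clk',o['clock'],'eef',o['eef_pos'].round(4),'w',o['grip_width'].round(4),'F',o['ft_force'].round(1),'Tq',o['ft_torque'].round(2),'j',o['joint_pos'].round(2))
                                                           ^^^^^^^^^^^^^^^^^^^^^
AttributeError: 'float' object has no attribute 'round'
```

play_rows --moves '[[-1,[0,0,0],[0,0,-0.12]],[-1,[0,0,0],[0,0,-0.12]],[-1,[0,0,0],[0,0,-0.12]],[-1,[0,0,0],[0,0,-0.12]],[-1,[0,0,0],[0,0,-0.12]],[-1,[0,0,0],[0,0,-0.12]],[-1,[0,0,0],[0,0,-0.12]],[-1,[0,0,0],[0,0,-0.12]],[-1,[0,0,0],[0,0,-0.12]],[-1,[0,0,0],[0,0,-0.12]],[-1,[0,0,0],[0,0,-0.12]],[-1,[0,0,0],[0,0,-0.12]]]'

```text
clock: 6.7
eef_pos: [0.5927, -0.2158, 0.2444]
tool_rot: [0.113, 0.994, 0.001, -0.003]
ft_force: [1.1, -0.8, -3.0]
grip_width: 0.013
```

play_rows --moves '[[-1,[0,0,0],[0,0,-0.12]],[-1,[0,0,0],[0,0,-0.12]],[-1,[0,0,0],[0,0,-0.12]],[-1,[0,0,0],[0,0,-0.12]],[-1,[0,0,0],[0,0,-0.12]],[-1,[0,0,0],[0,0,-0.12]],[-1,[0,0,0],[0,0,-0.12]],[-1,[0,0,0],[0,0,-0.12]],[-1,[0,0,0],[0,0,-0.12]],[-1,[0,0,0],[0,0,-0.12]],[-1,[0,0,0],[0,0,-0.12]],[-1,[0,0,0],[0,0,-0.12]]]'

```text
clock: 7.7
eef_pos: [0.5927, -0.2158, 0.2444]
tool_rot: [-0.57, 0.821, 0.002, -0.002]
ft_force: [-0.2, -0.1, -2.7]
grip_width: 0.0132
```

play_rows --moves '[[-1,[0,0,0],[0,0,-0.12]],[-1,[0,0,0],[0,0,-0.12]],[-1,[0,0,0],[0,0,-0.12]],[-1,[0,0,0],[0,0,-0.12]],[-1,[0,0,0],[0,0,-0.12]],[-1,[0,0,0],[0,0,-0.06]],[-1,[0,0,0],[0,0,0]],[-1,[0,0,0],[0,0,0]],[-1,[0,0,0],[0,0,0]]]'

```text
clock: 8.45
eef_pos: [0.5934, -0.2161, 0.2459]
tool_rot: [0.804, -0.595, -0.001, 0.0]
ft_force: [0.5, 0.2, -2.8]
grip_width: 0.0137
```

```bash
sed -i "s/o\['grip_width'\].round(4)/round(o['grip_width'],4)/" st.py; python3 st.py -0.02 0 0.25
```

```text
clk 8.45 eef [ 0.5934 -0.2161  0.2459] w 0.0137 F [ 0.5  0.2 -2.8] Tq [-0.04 -0.02  0.03] j [-0.35  0.51  0.44  1.5  -0.   -2.22]
tooly yaw -163.04 to goal 197 deg: 0.041529021924020526 tilt [-2.5e-03  9.0e-04 -1.0e+00]
jig xy mm 436.3 -48.5 F jig -0.0 0.5
need tool cm [-45.64  -4.82  -0.35]
```

play_rows --moves '[[-1,[-1.5,0,0],[0,0,0]],[-1,[-3,0,0],[0,0,0]],[-1,[-3.5,0,0],[0,0,0]],[-1,[-3.5,-0.6,0],[0,0,0]],[-1,[-3.5,-0.6,0],[0,0,0]],[-1,[-3.5,-0.6,0],[0,0,0]],[-1,[-3.5,-0.6,0],[0,0,0]],[-1,[-3.5,-0.6,0],[0,0,0]],[-1,[-3.5,-0.6,0],[0,0,0]],[-1,[-3.5,-0.6,0],[0,0,0]],[-1,[-3.5,-0.6,0],[0,0,0]],[-1,[-3.5,0,0],[0,0,0]]]'

```text
clock: 9.45
eef_pos: [0.5242, 0.1773, 0.247]
tool_rot: [0.804, -0.595, 0.0, -0.0]
ft_force: [0.8, 0.3, -3.1]
grip_width: 0.0133
```

play_rows --moves '[[-1,[-3.5,0,0],[0,0,0]],[-1,[-2.1,0,0],[0,0,0]],[-1,[0,0,0],[0,0,0]],[-1,[0,0,0],[0,0,0]],[-1,[0,0,0],[0,0,0]]]'

```text
clock: 9.87
eef_pos: [0.5077, 0.2287, 0.2471]
tool_rot: [0.804, -0.595, 0.0, 0.0]
ft_force: [0.5, -0.4, -3.0]
grip_width: 0.0137
```

```bash
python3 st.py 0 0 0.11; python3 - <<'E'
from h import *
im,d,K,T,i=grab('side'); a=cv2.resize(im[100:240,160:330],None,fx=4,fy=4,interpolation=cv2.INTER_CUBIC)
cv2.imwrite('pics/s3.png',a[...,::-1])
for n in ['side','scene']:
    im,d,K,T,i=grab(n); P=pts(d,K,T)
    J=np.array([.5123,.2154]);t=np.radians(-73.0);X=np.array([np.cos(t),np.sin(t)]);Y=np.array([-X[1],X[0]])
    q=P[...,:2]-J; x=q@X;y=q@Y
    z=P[...,2]; m=(abs(x)<.1)&(abs(y)<.04)&(z>.15)&(z<.245)
    r=cv2.minAreaRect((np.c_[x[m],z[m]]*1000).astype(np.float32)); print(n,m.sum(),r, 'y',np.percentile(y[m],[2,50,98]).round(4))
E
```

```text
clk 9.8667 eef [0.5077 0.2287 0.2471] w 0.0137 F [ 0.5 -0.4 -3. ] Tq [-0.06 -0.03 -0.01] j [ 0.42  0.35  0.2   1.42 -0.   -1.44]
tooly yaw -162.98 to goal 197 deg: 359.9807363542486 tilt [-3.e-04 -7.e-04 -1.e+00]
jig xy mm -14.0 -0.5 F jig 0.5 0.4
need tool cm [ 1.39 -0.06 13.71]
side 659 ((-14.456806182861328, 208.6073455810547), (72.05487060546875, 115.54049682617188), 89.82948303222656) y [-0.009  -0.0052  0.0013]
scene 314 ((-2.4462966918945312, 207.9869384765625), (95.42543029785156, 69.70881652832031), 1.792566180229187) y [-0.0023  0.0115  0.0286]
```

View pics/s3.png

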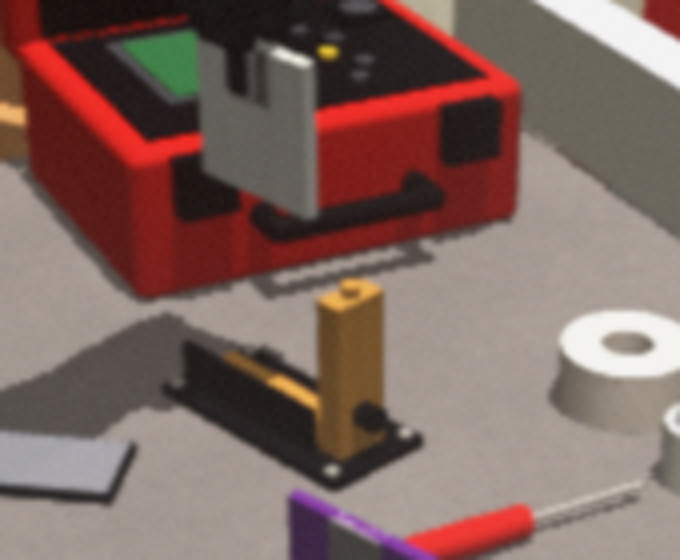

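The picture shows the module upright over the rail at (260,130), bare face to the robot side, i.e. components to the open front. It is level (0.2°), 24 mm short of the post. Now descending.

play_rows --moves '[[-1,[0.4,-0.05,2.5],[0,0,0]],[-1,[0.4,0,3],[0,0,0]],[-1,[0.2,0,3],[0,0,0]],[-1,[0,0,3],[0,0,0]],[-1,[0,0,2],[0,0,0]],[-1,[0,0,1],[0,0,0]],[-1,[0,0,0.6],[0,0,0]],[-1,[0,0,0],[0,0,0]],[-1,[0,0,0],[0,0,0]],[-1,[0,0,0],[0,0,0]],[-1,[0,0,0],[0,0,0]]]'

```text
clock: 10.93
eef_pos: [0.5125, 0.2201, 0.098]
tool_rot: [0.804, -0.595, 0.001, -0.001]
ft_force: [0.8, -0.3, -2.5]
grip_width: 0.0133
```

```bash
python3 st.py 0.01 0 0.0903
```

```text
clk 10.9333 eef [0.5125 0.2201 0.098 ] w 0.0133 F [ 0.8 -0.3 -2.5] Tq [ 0.01 -0.   -0.01] j [ 0.41  0.44 -0.07  1.06 -0.   -1.46]
tooly yaw -162.96 to goal 197 deg: 359.9626691691278 tilt [ 0.0031  0.0013 -1.    ]
jig xy mm -4.4 1.5 F jig 0.5 0.6
need tool cm [1.44 0.16 0.77]
```

play_rows --moves '[[-1,[0,0.1,0.4],[0,0,0]],[-1,[0,0,0.2],[0,0,0]],[-1,[0,0,0.1],[0,0,0]],[-1,[0,0,0],[0,0,0]],[-1,[0,0,0],[0,0,0]],[-1,[0,0,0],[0,0,0]]]'

```text
clock: 11.43
eef_pos: [0.5106, 0.2194, 0.0902]
tool_rot: [0.804, -0.595, 0.0, -0.001]
ft_force: [-1.9, -0.6, 6.2]
grip_width: 0.0133
```

play_rows --moves '[[-1,[0,0,0.1],[0,0,0]],[-1,[0,0,0],[0,0,0]],[-1,[0,0,0],[0,0,0]],[-1,[0,0,0],[0,0,0]]]'

```text
clock: 11.77
eef_pos: [0.5107, 0.2194, 0.0902]
tool_rot: [0.804, -0.595, 0.0, -0.001]
ft_force: [-3.2, -2.0, 11.1]
grip_width: 0.0134
```

Rail touched at z = 0.0902, as predicted (about 5 N per mm). I ease off, slide to the post, then press both.

play_rows --moves '[[-1,[0,0,-0.15],[0,0,0]],[-1,[0.3,0,0],[0,0,0]],[-1,[0.4,0,0],[0,0,0]],[-1,[0.3,0,0],[0,0,0]],[-1,[0.2,0,0],[0,0,0]],[-1,[0,0,0],[0,0,0]],[-1,[0,0,0],[0,0,0]],[-1,[0,0,0],[0,0,0]]]'

```text
clock: 12.43
eef_pos: [0.5146, 0.2077, 0.0902]
tool_rot: [0.804, -0.595, 0.001, -0.0]
ft_force: [0.9, 2.0, 4.8]
grip_width: 0.0133
```

```bash
python3 st.py 0.01 0 0.0903
```

```text
clk 12.4333 eef [0.5146 0.2077 0.0902] w 0.0133 F [0.9 2.  4.8] Tq [ 0.38 -0.22 -0.02] j [ 0.38  0.45 -0.08  1.04 -0.   -1.48]
tooly yaw -162.98 to goal 197 deg: 359.9839365265166 tilt [ 1.7e-03 -1.0e-04 -1.0e+00]
jig xy mm 8.1 -0.0 F jig -1.6 1.4
need tool cm [ 0.19 -0.   -0.01]
```

play_rows --moves '[[-1,[0.1,0,0],[0,0,0]],[-1,[0.1,0,0],[0,0,0]],[-1,[0,0,0],[0,0,0]],[-1,[0,0,0],[0,0,0]],[-1,[0,0,0],[0,0,0]]]'

```text
clock: 12.85
eef_pos: [0.5148, 0.2066, 0.0902]
tool_rot: [0.804, -0.594, 0.0, -0.001]
ft_force: [-1.3, 2.9, 5.7]
grip_width: 0.0132
```

```bash
python3 st.py 0.01 0 0.0903
```

```text
clk 12.85 eef [0.5148 0.2066 0.0902] w 0.0132 F [-1.3  2.9  5.7] Tq [0.75 0.04 0.01] j [ 0.38  0.44 -0.08  1.04  0.   -1.49]
tooly yaw -162.93 to goal 197 deg: 359.9340022337948 tilt [ 0.001   0.0013 -1.    ]
jig xy mm 9.2 -0.2 F jig -3.2 -0.3
need tool cm [ 0.08 -0.02 -0.01]
```

play_rows --moves '[[-1,[0.1,0,0],[0,0,0]],[-1,[0.1,0,0],[0,0,0]],[-1,[0,0,0],[0,0,0]],[-1,[0,0,0],[0,0,0]],[-1,[0,0,0],[0,0,0]]]'

```text
clock: 13.27
eef_pos: [0.5152, 0.2046, 0.0902]
tool_rot: [0.804, -0.594, -0.0, -0.001]
ft_force: [-0.2, 2.9, 6.6]
grip_width: 0.0133
```

```bash
python3 st.py 0.01 0 0.0903
```

```text
clk 13.2667 eef [0.5152 0.2046 0.0902] w 0.0133 F [-0.2  2.9  6.6] Tq [0.69 0.13 0.03] j [ 0.38  0.44 -0.09  1.04  0.   -1.49]
tooly yaw -162.93 to goal 197 deg: 359.9348747338812 tilt [ 7.0e-04  1.2e-03 -1.0e+00]
jig xy mm 11.1 -0.4 F jig -2.9 0.7
need tool cm [-0.11 -0.04 -0.01]
```

Still sliding freely (a steady 3 N of rail drag), so I continue in small steps.

play_rows --moves '[[-1,[0.1,0,0],[0,0,0]],[-1,[0.1,0,0],[0,0,0]],[-1,[0,0,0],[0,0,0]],[-1,[0,0,0],[0,0,0]],[-1,[0,0,0],[0,0,0]]]'

```text
clock: 13.68
eef_pos: [0.5155, 0.2036, 0.0903]
tool_rot: [0.804, -0.594, -0.001, -0.001]
ft_force: [-1.7, 6.0, 6.7]
grip_width: 0.0138
```

```bash
python3 st.py 0.01 0 0.0903
```

```text
clk 13.6833 eef [0.5155 0.2036 0.0903] w 0.0138 F [-1.7  6.   6.7] Tq [ 1.15  0.23 -0.04] j [ 0.37  0.44 -0.09  1.04  0.   -1.49]
tooly yaw -162.89 to goal 197 deg: 359.8935069435313 tilt [ 1.e-04  3.e-03 -1.e+00]
jig xy mm 12.2 -0.4 F jig -6.2 0.2
need tool cm [-0.22 -0.04 -0.  ]
```

Post contact. Pressing further into both.

play_rows --moves '[[-1,[0.1,0,0.05],[0,0,0]],[-1,[0.1,0,0.05],[0,0,0]],[-1,[0.1,0,0.05],[0,0,0]],[-1,[0,0,0],[0,0,0]],[-1,[0,0,0],[0,0,0]],[-1,[0,0,0],[0,0,0]]]'

```text
clock: 14.18
eef_pos: [0.5155, 0.2037, 0.0903]
tool_rot: [0.805, -0.593, -0.003, -0.003]
ft_force: [-6.7, 13.2, 14.1]
grip_width: 0.0132
```

```bash
python3 st.py 0.01 0 0.0903; python3 - <<'E'
from h import *
im,d,K,T,i=grab('side'); a=im[140:240,180:300]
cv2.imwrite('pics/s4.png',cv2.resize(a,None,fx=5.5,fy=5.5,interpolation=cv2.INTER_CUBIC)[...,::-1])
P=pts(d,K,T)
J=np.array([.5123,.2154]);t=np.radians(-73.0);X=np.array([np.cos(t),np.sin(t)]);Y=np.array([-X[1],X[0]])
q=P[...,:2]-J; x=q@X;y=q@Y;z=P[...,2]; S=cv2.cvtColor(im,cv2.COLOR_RGB2HSV)[...,1]
m=(x>-.06)&(x<.064)&(abs(y)<.015)&(z>.05)&(z<.14)&(S<60)
c,n,*_=np.linalg.svd(np.c_[x[m],y[m],z[m]]-[x[m].mean(),y[m].mean(),z[m].mean()],full_matrices=False)
w=_[0][2];print(m.sum(),'face normal jig',w.round(3),'top z',np.percentile(z[m],99.5).round(4),'x',np.percentile(x[m],[.5,99.5]).round(4),'y',np.median(y[m]).round(4))
top=[(u,np.where(m[:,u])[0][0]) for u in range(560) if m[:,u].sum()>8]
E
```

```text
clk 14.1833 eef [0.5155 0.2037 0.0903] w 0.0132 F [-6.7 13.2 14.1] Tq [ 2.05  1.33 -0.17] j [ 0.37  0.44 -0.09  1.04  0.01 -1.5 ]
tooly yaw -162.77 to goal 197 deg: 359.7690154536431 tilt [-6.0e-04  8.5e-03 -1.0e+00]
jig xy mm 12.1 -0.4 F jig -14.6 -2.5
need tool cm [-0.21 -0.04 -0.  ]
451 face normal jig [ 0.017  0.998 -0.065] top z 0.1395 x [-0.0448  0.0568] y -0.0056
```

View pics/s4.png

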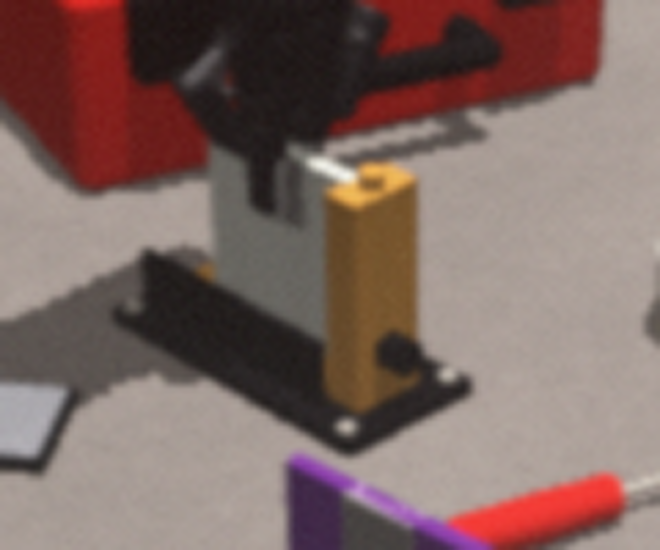

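The picture shows the plate standing behind the lip with its edge against the post, and the gripper on the block. Forces are about 17 N on the rail (14 plus the weight) and 14.6 N sideways. The tool has yielded 0.5° under the push, so I square it up slightly.

play_rows --moves '[[-1,[0,0,0],[0,0.01,0]],[-1,[0,0,0],[0,0,0]],[-1,[0,0,0],[0,0,0]],[-1,[0,0,0],[0,0,0]],[-1,[0,0,0],[0,0,0]],[-1,[0,0,0],[0,0,0]]]'

```text
clock: 14.73
eef_pos: [0.5156, 0.2035, 0.0902]
tool_rot: [0.805, -0.593, 0.001, -0.0]
ft_force: [-6.9, 12.0, 14.3]
grip_width: 0.0134
```

```bash
python3 st.py 0.01 0 0.0903; python3 - <<'E'
from h import *
J=np.array([.5123,.2154]);t=np.radians(-73.0);X=np.array([np.cos(t),np.sin(t)]);Y=np.array([-X[1],X[0]])
im,d,K,T,i=grab('side'); P=pts(d,K,T); q=P[...,:2]-J; x=q@X;y=q@Y;z=P[...,2]
hsv=cv2.cvtColor(im,cv2.COLOR_RGB2HSV); S=hsv[...,1];V=hsv[...,2]
m=(x>-.043)&(x<.06)&(abs(x-.01)>.025)&(abs(y)<.012)&(z>.055)&(z<.122)&(S<60)
m=cv2.erode(m.astype(np.uint8),np.ones((3,3)))>0
f=np.linalg.lstsq(np.c_[x[m],z[m],np.ones(m.sum())],y[m],rcond=None)[0]; print('face',m.sum(),'yaw,lean deg',np.degrees(f[:2]).round(2),'y med',np.median(y[m]).round(4))
# upright in-plane: left edge and top edge of the plate cast onto the bare-face plane
n3=np.r_[Y,0]; o0=np.r_[J-Y*.005,0]
g=((x>-.075)&(x<.064)&(abs(y+.005)<.012)&(z>.052)&(z<.140)&(S<60)&(V>75))
pr=[]
for v in range(420):
    u=np.where(g[v])[0]
    if len(u)>8: pr.append((u[0]-.5,v))
pr=np.array(pr); r=np.stack([(pr[:,0]-K[0,2])/K[0,0],-(pr[:,1]-K[1,2])/K[1,1],-np.ones(len(pr))],-1)@T[:3,:3].T
w=T[:3,3]+r*(((o0-T[:3,3])@n3)/(r@n3))[:,None]; e=np.c_[(w[:,:2]-J)@X,w[:,2]]
l=cv2.fitLine(e.astype(np.float32),cv2.DIST_HUBER,0,.001,.001).ravel(); print('left edge',len(e),'deg from vertical',np.degrees(np.arctan2(l[0],l[1])).round(2),l[2:].round(4), e[::4].round(4).tolist())
E
```

```text
clk 14.7333 eef [0.5156 0.2035 0.0902] w 0.0134 F [-6.9 12.  14.3] Tq [ 2.45  1.4  -0.11] j [ 0.38  0.44 -0.09  1.04 -0.   -1.49]
tooly yaw -162.8 to goal 197 deg: 359.7961453480465 tilt [ 2.2e-03 -7.0e-04 -1.0e+00]
jig xy mm 12.3 -0.3 F jig -13.5 -3.1
need tool cm [-0.23 -0.03 -0.01]
face 48 yaw,lean deg [-0.22 -1.58] y med -0.0059
left edge 22 deg from vertical 177.72 [-0.0444  0.0784] [[-0.0441, 0.1032], [-0.045, 0.0898], [-0.0459, 0.0763], [-0.0468, 0.0626], [-0.0338, 0.0543], [-0.0073, 0.0516]]
```

The TCP height (0.0902) says the bottom edge is flat, but the coarse left edge hints at a lean. I'll check it with sub-pixel edges, using the post as the vertical reference.

```bash
python3 - <<'E'
from h import *
J=np.array([.5139,.2138]);t=np.radians(-73.0);X=np.array([np.cos(t),np.sin(t)]);Y=np.array([-X[1],X[0]])
im=np.mean([grab('side')[0].astype(float) for _ in range(4)],0); _,_,K,T,_=grab('side')
def proj(p):
    c=(np.asarray(p)-T[:3,3])@T[:3,:3]; return np.array([K[0,0]*c[0]/-c[2]+K[0,2],-K[1,1]*c[1]/-c[2]+K[1,2]])
W=lambda x,y,z: np.r_[J+X*x+Y*y,z]
for nm,x,y,z0,z1 in [('plate left',-.045,-.005,.06,.12),('post face edge',.065,-.022,.025,.125),('post far edge',.087,-.022,.03,.125)]:
    a,b=proj(W(x,y,z0)),proj(W(x,y,z1)); print(nm,'expected px',a.round(1),b.round(1),'slope du/dv',((b-a)[0]/(b-a)[1]).round(4))
    es=[]
    for v in range(int(np.ceil(min(a[1],b[1])))+1,int(max(a[1],b[1]))-1):
        u0=a[0]+(b-a)[0]*(v-a[1])/(b-a)[1]; us=np.arange(int(u0)-5,int(u0)+7)
        g=np.abs(np.diff(im[v,us],axis=0)).sum(1); k=int(g.argmax())
        k0,k1=max(0,k-1),min(len(g),k+2); es.append((v,(us[k0:k1]+.5)@g[k0:k1]/g[k0:k1].sum()))
    es=np.array(es); l=cv2.fitLine(es.astype(np.float32),cv2.DIST_HUBER,0,.01,.01).ravel()
    s=l[1]/l[0]; print('  measured slope',s.round(4),'at',l[2:].round(1),'rms',np.std(es[:,1]-l[3]-s*(es[:,0]-l[2])).round(2),es[::5,1].round(1))
# px->mm scale: lean of the plate
a=proj(W(-.045,-.005,.06));b=proj(W(-.045+.06*np.tan(np.radians(1)),-.005,.12)); print('slope per +1deg lean',((b-a)[0]/(b-a)[1]).round(4))
top=[proj(W(xx,-.005,.128)) for xx in(-.045,.065)]; print('top',np.round(top,1))
E
```

```text
plate left expected px [218.6 181.1] [217.8 162.8] slope du/dv 0.0474
  measured slope 0.0266 at [172.9 217.6] rms 2.27 [216.7 217.4 217.6 217.8]
post face edge expected px [239.9 207.4] [239.2 176.2] slope du/dv 0.0216
  measured slope -0.0266 at [191.4 238.6] rms 1.35 [234.9 238.7 238.6 238.7 238.8 238.3]
post far edge expected px [245.2 208.8] [244.8 179. ] slope du/dv 0.0149
  measured slope 0.4412 at [193.5 242.8] rms 1.77 [239.6 239.7 239.8 244.3 248.6 248.4]
slope per +1deg lean 0.0347
top [[217.7 160.3]
 [243.8 173.2]]
```

The plate edge fits vertical to within about 1°, and the tool is upright. Last hold for steady state, then hand in.

play_rows --moves '[[-1,[0,0,0],[0,0,0]],[-1,[0,0,0],[0,0,0]],[-1,[0,0,0],[0,0,0]],[-1,[0,0,0],[0,0,0]],[-1,[0,0,0],[0,0,0]],[-1,[0,0,0],[0,0,0]]]'

```text
clock: 15.53
eef_pos: [0.5156, 0.2035, 0.0902]
tool_rot: [0.805, -0.593, 0.001, -0.0]
ft_force: [-6.2, 11.9, 13.2]
grip_width: 0.0136
```

```bash
python3 st.py && python3 -c "from workcell import bot; print(bot.job_done())"
```

```text
clk 15.5333 eef [0.5156 0.2035 0.0902] w 0.0136 F [-6.2 11.9 13.2] Tq [ 2.37  1.4  -0.07] j [ 0.38  0.44 -0.09  1.04 -0.   -1.49]
tooly yaw -162.8 to goal 197 deg: 359.7981661391698 tilt [ 2.3e-03 -7.0e-04 -1.0e+00]
jig xy mm 12.3 -0.3 F jig -13.2 -2.5
the job is handed in; nothing more can be done
None
```

I lifted the grey relay module out of its rack, turned it about 203°, and stood it on the rail with its components to the open front. It is pressed into the corner and still gripped. I handed it in at 15.5 s; no verdict is reported.

**Last checks:**
- **Push:** about 13 N down at the wrist, plus roughly 3 N of module weight, on the rail. Sideways it was 13 N, about 8 N or more of that on the post after rail drag.
- **Grip:** steady at 13.6 mm on the 14 mm block.
- **Position:** the tool was upright within 0.15°, along the rail within 0.3°, and 0.3 mm off the rail's middle. The height matched the predicted seating to 0.1 mm.

**Disagreements:**
- The module met the post about 2 mm beyond my camera estimate, most of which I put down to camera calibration.
- The coarse depth fits from the side camera suggested leans of 1.6° (face) and 2 to 4° (side edge).
- The sub-pixel edge check put the side-edge lean at about 1° or less, but its post reference line was itself off by a similar amount. I trusted the seating height and tool angle instead.

I moved nothing else on purpose, but I did not re-measure the bystanders' positions at the end.

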